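Shim the rocking lab scale

ROBOT

A 6-joint arm with a two-finger parallel gripper is mounted at the origin on the work surface. World frame = base frame: x ahead of the robot, y to its left, z up, the work surface at z = 0. Lengths are in mm, angles in rad, forces in N, time in s.
With the tool pointing down it reaches from about 350 to 775 mm from the base axis. Payload 7.3 kg.
Tool frame: the origin (TCP) lies midway between the tips of the shut fingers; the grasp point (between the pads) lies 19 mm behind it (grip_depth is the distance from the TCP to the grasp point, in mm); z points along the fingers, y is the direction in which the jaws open and shut (so a half turn about z gives the same grasp; the last joint's range is limited). The gripper opens to 92 mm and grips with 3 to 60 N. Pads are 19 mm wide; open, the fingers measure 130 mm over their backs; the gripper's body (75 mm by 190 mm) begins 47 mm behind the grasp point.
Start: joints at [-1.381, 0.342, 1.524, -0, 1.275, -0.146], TCP at [173.023, -495.689, 226.741] pointing down, gripper open.
Joint ranges: [-2.53, 2.53], [-0.77, 2.02], [0.04, 2.7], [-1, 4.14], [0.28, 2.66], [-3.11, 3.11]. Speed limits (rad/s): [2.57, 2.57, 3.14, 3.14, 3.14, 3.14].

INTERFACE

Orientations are given as [roll, pitch, yaw] about the fixed x, y, z axes, in that order (R = Rz(yaw) Ry(pitch) Rx(roll)).
In Python, from plant import get_obs, capture, close_job, spot_in, silhouettes, mark_of, grip_depth gives the robot as it stands.
- The arm moves only by the tool servo_tool, never from a script. Its arguments are lists of equal length, an entry for each row: "slide": the shift along the tool's x, y, z normalised to -1 to 1, where 1 is 20 cm, a list of three; "rot": the turn, a rotation vector about the tool's x, y, z normalised to -1 to 1, where 1 is pi rad, a list of three; "claw": the finger opening in mm, from 0 to 91.8. A call has 1 to 5 rows; each row is the pose to reach, as a shift and turn from the pose commanded when the call began, along the tool's axes at that moment, turning the shorter way round; what a row does not reach only later rows make up. A row lasts 1/8 s, in which the tool goes at most 62.5 mm and 10.7 degrees, less where a joint would pass 70% of its speed; a pose out of reach is approached as far as the arm can. A call with a number of a shift or a turn outside -1 to 1 is refused whole. A call with a gripper value outside its range is refused whole. The fingers move at their own pace and stop on an object; the grip force is fixed at half the most. Time passes only in rows, so rows that repeat a pose let the fingers close. It gives the time, the measured TCP pose, the force and the opening at its end, in the units of the state.
- get_obs(): the state, without advancing time (a new reading comes with each control period).
- capture(name): name is "side" or "top"; returns a dict with "frame" (384x512x3 uint8, red, green, blue), "depth" (384x512 float32, mm along the optical axis (not along the pixel's ray), 0 where there is no reading), "vertical_fov" (degrees; the focal length in pixels is half the picture's height over the tangent of half this angle, whatever the lens; pixels are square), "cx", "cy" (the principal point, pixels), "position" and "rotation" of the camera in the world. Camera axes: x right, y down, z forward; pixel columns grow to the right and rows downward; lengths in mm; the calibration is good to about 2 mm. A picture is of the moment at which its call begins.
- close_job(): hands the job in, once; it reports no verdict.
Trained networks look in the newest picture that a camera, given by its name, has taken for a name from the list of things; names that differ only in an ending like _2 or _b are one class to them, and where a whole thing is asked for, a point or a joint stands for the part that bears it (a point fixed in the world has none). Each returns a list of dicts, best first, with "confidence" (0 to 1); they miss things now and then, are a little off and sometimes report something else, mostly with a low value. They report only what shows in the picture. A call takes as long as a camera call. They do not tell look-alikes from the thing itself.
- spot_in(query, camera): "box" ([left, top, right, bottom] in pixels, round what is visible of it).
- silhouettes(query, camera): "pixels" (384x512 bool, what is visible of it) and "box" ([left, top, right, bottom] in pixels, round what is visible of it).
- mark_of(query, camera): "xy" ([column, row] in pixels: a listed point, or the origin of a listed thing).
The state is a dict: "time": time; "joint_positions": joint angles; "dq": joint speeds; "tau": joint torques, N m; "tool_pos": TCP position; "tcp_rot": TCP orientation; "contact_force": force on the tool from outside, world axes, zero at the start; "moment": the same for the moment, N m; "grip_width": finger opening in mm.
Only numpy, scipy, OpenCV 4.12 (cv2) and the standard library are available. Lean on these libraries where they do the work, as an engineer would, in place of code of your own. Each camera call takes 0.05 s, during which the arm holds its last target. There are 200 camera calls.

TASK

The white bench scale rocks because its foot at the near left corner (green dot on top) is too short. Push the orange wedge along the bench, thin end first, under that foot until the scale no longer rocks, trying the corner with a gentle press on the green dot; finish while still pressing gently down on the dot, with the scale steady and level on the wedge. Only push and press with the fingertips: do not lift the wedge or the scale, do not shove the scale away, keep the beaker standing on its pan and leave the other things on the bench alone.

Things in the scene. Friction and masses are not known exactly. Their poses are not given: they have to be found in the camera images.
- scale: White bench scale, 2 to 2.8 kg, loose on four dome feet (radius 11, at x +-120, y +-95 mm). Housing 280 (x) x 240 (y) mm, 24 to 60 mm above the bench. Origin: on the bench under its middle; x from the front (display, near the robot) to the rear, y to its left, z up. Left alone it rests level on three feet; 1.5 to 3 N down on the green dot rocks it about a diagonal until the short foot lands.
- press_point (a point): Centre of the green dot, 32 mm across, on the flat top of the housing's front-left corner, straight above the short foot; 60 mm above the bench when the scale is level.
- over_short_foot (a point): On the axis of the short front-left foot (bare steel; the others are black rubber), at the housing's underside, 24 mm above the bench. The foot's lower end hangs clear of the bench by a gap that differs each time, 6 to 12 mm, and is not told here; an unwedged press takes the corner down by just that gap.
- wedge: Orange plastic wedge, about 0.1 kg, loose on the bench before the short foot; 125 long, 46 mm wide. Origin: centre of the underside; x to the thin end. The ramp rises evenly from 2 mm thick (x = +62.5) to 16 mm (x = -37.5); behind it a heel block 28 mm tall (x -62.5 to -37.5). Centre of mass some 20 mm from the origin towards the heel.
- wedge_tip (a point): Middle of the wedge's thin end, 1 mm above the bench.
- wedge_heel (a point): Middle of the heel's rear face (the face to push), 14 mm above the bench. The wedge slides with about 0.6 N; the push stiffens to several N when the ramp under the foot's axis is as thick as the gap, the heel then still outside the housing.
- beaker: Glass beaker, 60 mm across the rim, 75 mm tall, standing on the scale's steel pan (190 x 220 mm, top 78 mm above the bench, its middle 35 mm behind the scale's). Origin: centre of its underside.
- sample_jar: Jar with blue lid, 48 mm across, 60 mm tall, standing in front of the scale's right half. Origin: centre of its underside.
- bottle: Amber bottle, 66 mm across, 170 mm tall. Origin: centre of its underside.
- tub: Clear open tub 130 x 100 x 50 mm. Origin: centre of its underside.
- petri: White stack of petri dishes, 90 mm across, 32 mm tall. Origin: centre of its underside.
- screwdriver: Screwdriver, 180 mm long, lying on the bench. Its x runs along it to the tip.
Mind the look-alikes: they are no part of the job. Of the things shaped like the wedge, the orange one is meant.

How it is judged (in metres and radians):
At the end, for the whole second after the job is handed in: Fingers press the scale with over 2.5 N, grasp point within 60 mm of the dot; the scale is still, level within 0.01 rad and bears on the wedge with over 1.5 N; the thin end lies 5 mm or more past the foot's axis, the wedge flat on the bench, the beaker upright on the pan (contact force between the fingers and scale above 2.5 N and horizontal distance between the grasp point and press_point below 0.06 m and angle between scale's own z axis and vertical below 0.01 rad and contact force between wedge and scale above 1.5 N and x of wedge_tip in the frame of scale above -0.115 m and height (world z) of wedge below 0.006 m and linear speed of scale below 0.01 m/s and horizontal distance between beaker and scale below 0.12 m and angle between beaker's own z axis and vertical below 0.1 rad); the arm keeps its last pose, push and grip.
It fails at once if the wedge or the scale is lifted 15 mm off the bench (height (world z) of any of wedge, scale above 0.015 m).
It fails at once if the scale is shoved more than 40 mm from its place (distance of scale from where it was at the start of the episode above 0.04 m).
It fails at once if the scale is pressed harder than 40 N (contact force between the fingers and scale above 40 N).
It fails at once if the beaker topples or leaves the pan (angle between beaker's own z axis and vertical above 0.35 rad or horizontal distance between beaker and scale above 0.13 m).
It fails at once if another thing on the bench is shifted by more than 30 mm (distance of any of sample_jar, bottle, tub, petri, screwdriver from where it was at the start of the episode above 0.03 m).
It also fails if it takes over 72 s, if anything falls off the work surface, if the arm or the gripper's body presses on something with over 40 N, if the wrist force passes 120 N, or if a joint passes its speed limit or range.

## Working session

There is one attempt and no reset: what is moved stays moved. The work goes in short steps, Python scripts to look and compute and a tool call to move; the robot and the scene stay as the last step left them, time stands still between calls to the robot, and variables do not carry over. Pictures are saved under pics/ and viewed, about 8 in all and at most 12, crops included, and the job is handed in when it is done.

Besides the shell and the picture viewer there is one more tool, called as name(argument=value, ...) on one line, values as JSON. servo_tool: Moves the arm, as the interface text tells. Scaled input: -1 to 1 covers 20 cm each way for a shift and pi rad each way for a turn. Its arguments: {"type":"object","properties":{"slide":{"type":"array","items":{"type":"array","items":{"type":"number"}}},"rot":{"type":"array","items":{"type":"array","items":{"type":"number"}}},"claw":{"type":"array","items":{"type":"number"}}},"required":["slide","rot","claw"]}

```bash
mkdir -p pics; cat > h.py <<'E'
import numpy as np, cv2
from plant import *
def K(c):
    f=c["frame"].shape[0]/2/np.tan(np.radians(c["vertical_fov"])/2); return f,c["cx"],c["cy"]
def ray(c,uv):
    f,cx,cy=K(c); R=np.array(c["rotation"])
    return np.array(c["position"]),R@np.array([(uv[0]-cx)/f,(uv[1]-cy)/f,1.])
def onz(c,uv,z):
    p,d=ray(c,uv); return p+d*(z-p[2])/d[2]
def dep(c,uv):
    p,d=ray(c,uv); u,v=int(round(uv[0])),int(round(uv[1])); return p+d*float(c["depth"][v,u])
def proj(c,P):
    f,cx,cy=K(c); q=np.array(c["rotation"]).T@(np.array(P)-np.array(c["position"])); return [cx+f*q[0]/q[2],cy+f*q[1]/q[2]]
def save(c,n,box=None,s=1):
    im=c["frame"][:,:,::-1]
    if box: im=im[box[1]:box[3],box[0]:box[2]]
    cv2.imwrite("pics/"+n,cv2.resize(im,None,fx=s,fy=s,interpolation=cv2.INTER_CUBIC))
E
python3 - <<'E'
from h import *
np.set_printoptions(precision=1,suppress=True)
o=get_obs(); print(o["tool_pos"],o["tcp_rot"],o["contact_force"],grip_depth)
cs={}
for n in("top","side"):
    c=cs[n]=capture(n); print(n,np.array(c["position"]),np.array(c["rotation"]).round(3).tolist(),K(c))
    for q,z in(("press_point",60),("over_short_foot",24),("wedge_tip",1),("wedge_heel",14),("scale",0),("wedge",0),("sample_jar",0),("beaker",78),("bottle",0),("tub",0),("petri",0),("screwdriver",5)):
        for m in mark_of(q,n)[:3]:
            print(q,round(m["confidence"],2),np.array(m["xy"]),onz(c,m["xy"],z))
im=np.hstack([cs["top"]["frame"],cs["side"]["frame"]])
for n in cs: save(cs[n],n+"0.png",s=1.5)
E
```

```text
[ 172.9 -495.3  226.1] [-3.1 -0.   0.3] [-0.3  0.3  0.2] 18.8
top [ 410.6  -39.6 1567.6] [-3.028, 0.003, -1.566] (np.float64(496.5438584057213), 259.3615105486677, 190.05800772355968)Traceback (most recent call last):
  File "<stdin>", line 9, in <module>
  File "h.py", line 9, in onz
    p,d=ray(c,uv); return p+d*(z-p[2])/d[2]
                                       ~^^^
IndexError: invalid index to scalar variable.
```

```bash
sed -i 's/np.array(c\["rotation"\])/RM(c)/g; 2a from scipy.spatial.transform import Rotation as Ro\ndef RM(c): return Ro.from_euler("xyz",c["rotation"]).as_matrix()' h.py
python3 - <<'E'
from h import *
np.set_printoptions(precision=1,suppress=True)
cs={}
for n in("top","side"):
    c=cs[n]=capture(n); print(n,np.array(c["position"]),RM(c))
    for q,z in(("press_point",60),("over_short_foot",24),("wedge_tip",1),("wedge_heel",14),("scale",0),("wedge",0),("sample_jar",0),("beaker",78),("bottle",0),("tub",0),("petri",0),("screwdriver",5)):
        for m in mark_of(q,n)[:3]:
            print(q,round(m["confidence"],2),np.array(m["xy"]),onz(c,m["xy"],z))
    save(c,n+"0.png",s=1.5)
E
```

```text
top [ 410.6  -39.6 1567.6] [[ 0.  -1.   0.1]
 [-1.  -0.   0. ]
 [-0.  -0.1 -1. ]]
press_point 0.85 [280.4 157.6] [682.7 -97.8  60. ]
press_point 0.54 [272.5 177.8] [619.8 -73.6  60. ]
over_short_foot 0.85 [275.6 161. ] [678.2 -84.   24. ]
wedge_tip 0.75 [273.7 178.1] [627.  -78.7   1. ]
wedge_tip 0.73 [275.9 249.4] [401.7 -85.9   1. ]
wedge_heel 0.91 [221.6 182.4] [610.8  86.   14. ]
wedge_heel 0.88 [263.2 215. ] [508.5 -45.7  14. ]
wedge_heel 0.65 [251.1 274.2] [325.3  -9.   14. ]
scale 0.87 [314.6 131.7] [ 778.5 -210.2    0. ]
wedge 0.95 [259.8 262.8] [359.8 -35.7   0. ]
wedge 0.75 [267.4 196.1] [569.4 -58.8   0. ]
wedge 0.61 [221.1 197.8] [563.4  88.    0. ]
sample_jar 0.59 [325.  198.7] [ 562.  -241.4    0. ]
sample_jar 0.44 [318.9 121. ] [ 813.8 -224.3    0. ]
beaker 0.64 [319.9 120.7] [ 794.6 -218.2   78. ]
beaker 0.45 [129.6 256.5] [379.  351.8  78. ]
bottle 0.95 [150.  188.3] [592.7 314.7   0. ]
tub 0.7 [127.3 255.3] [381.1 379.6   0. ]
petri 0.6 [391.3 223. ] [ 486.  -449.4    0. ]
petri 0.16 [266.2 215.9] [506.6 -55.2   0. ]
screwdriver 0.63 [140.4 149.7] [716.4 348.    5. 
[... 360 characters left out ...]
4.6 236.1] [317.    2.3  14. ]
wedge_heel 0.71 [224.  234.7] [608.8  98.   14. ]
scale 0.66 [209.9 179.3] [ 774.2 -198.5    0. ]
wedge 0.92 [257.4 215.2] [555.8 -44.2   0. ]
wedge 0.87 [321.  230.3] [359.8 -31.8   0. ]
wedge 0.75 [242.1 242.1] [556.5  95.7   0. ]
sample_jar 0.69 [274.7 187. ] [ 550.8 -223.9    0. ]
beaker 0.66 [205.6 157.7] [ 789.2 -202.9   78. ]
bottle 0.74 [239. 205.] [626.7 -79.    0. ]
bottle 0.58 [226.2 187.3] [ 702.7 -167.     0. ]
bottle 0.56 [201.1 297.5] [578.6 326.3   0. ]
tub 0.89 [277.9 336.7] [378.6 379.4   0. ]
petri 0.89 [309.  160.4] [ 481.5 -457.2    0. ]
screwdriver 0.73 [147.6 291.6] [702.7 354.    5. ]
screwdriver 0.32 [274.3 186.4] [ 551.1 -218.9    5. ]
```

View pics/top0.png

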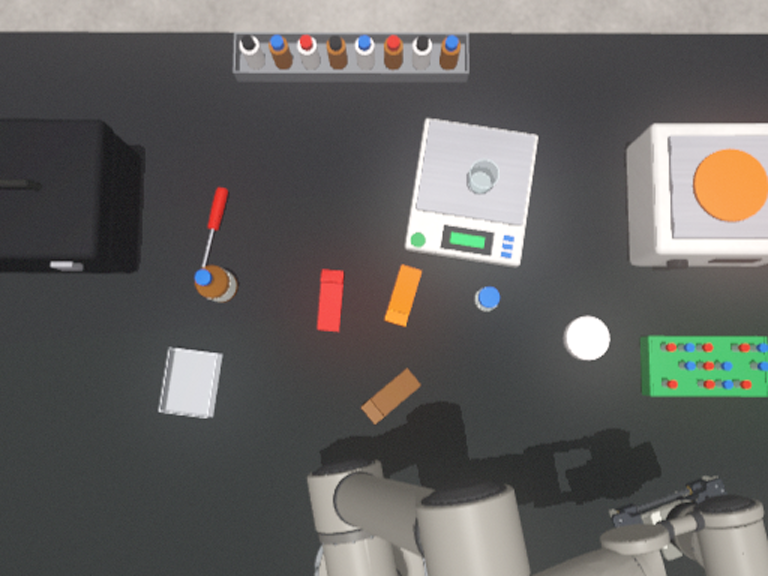

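View pics/side0.png

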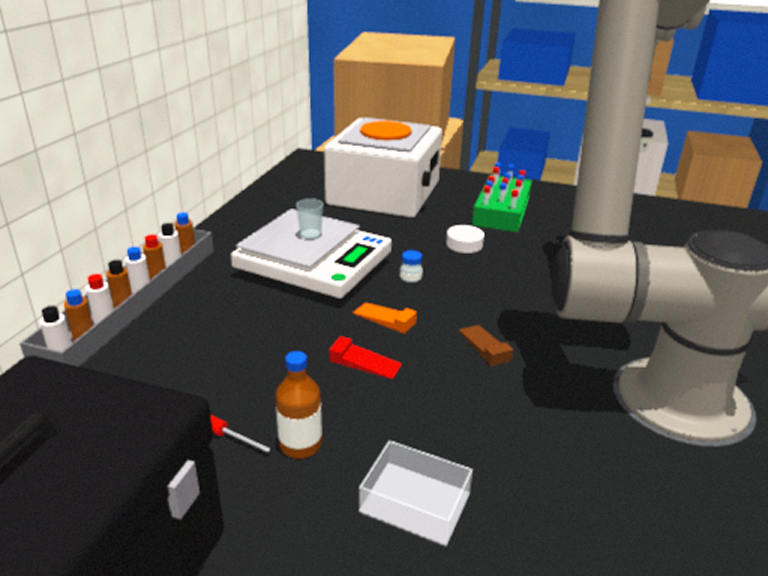

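Candidates for the wedge, in top-picture pixels: orange (268,196), red (220,200), brown (260,263). By the description, the one I want is the orange wedge in front of the green dot at (279,160). I'll check it in a crop and measure it by colour.

```bash
python3 - <<'E'
from h import *
np.set_printoptions(precision=1,suppress=True)
for n in("top","side"):
    c=capture(n); hsv=cv2.cvtColor(c["frame"],cv2.COLOR_RGB2HSV); H,S,V=[hsv[:,:,i].astype(int) for i in range(3)]
    def near(m,p,r):
        yy,xx=np.mgrid[:384,:512]; return m&(np.hypot(xx-p[0],yy-p[1])<r)
    pw,pg=((268,196),(279,160)) if n=="top" else ((257,212),(226,185))
    m=near((H>10)&(H<22)&(S>170)&(V>120),pw,40); ys,xs=np.nonzero(m)
    D=c["depth"]; P=np.array([dep(c,(x,y)) for x,y in zip(xs,ys)])
    pts=P[:,:2].astype(np.float32); print(n,"wedge px",m.sum(),"rect",cv2.minAreaRect(pts),"z",P[:,2].min(),P[:,2].max())
    hi=P[P[:,2]>24]; print("heel top mean",hi.mean(0),len(hi)); lo=P[P[:,2]<6]; print("tip area",lo.mean(0) if len(lo) else None)
    mean=pts.mean(0); u,s,vt=np.linalg.svd(pts-mean); print("axis",vt[0],np.degrees(np.arctan2(vt[0][1],vt[0][0])))
    g=near((H>45)&(H<85)&(S>120)&(V>80),pg,12); ys,xs=np.nonzero(g); uv=(xs.mean(),ys.mean()); print("dot",uv,g.sum(),onz(c,uv,60),dep(c,uv))
    for q in("scale",):
        s=silhouettes(q,n)
        if s:
            ys,xs=np.nonzero(s[0]["pixels"]); Q=np.array([dep(c,(x,y)) for x,y in zip(xs,ys)]); k=(Q[:,2]>52)&(Q[:,2]<92); r=cv2.minAreaRect(Q[k,:2].astype(np.float32)); print("scale",s[0]["confidence"],r,cv2.boxPoints(r).tolist())
    if n=="top": save(c,"crop1.png",(240,80,370,230),5)
    else:
        # networks refined
        save(c,"crop2.png",(150,130,300,230),5)
E
```

```text
top wedge px 563 rect ((521.730712890625, -48.380714416503906), (46.592933654785156, 218.3600311279297), 73.74919891357422) z -6.033502363500702 1567.6391659962026
heel top mean [517.  -48.1  45.3] 91
tip area [599.5 -71.5   2.7]
axis [-1.   0.3] 164.20203
dot (np.float64(276.76666666666665), np.float64(159.4)) 30 [677.  -86.6  60. ] [677.2 -86.6  58.9]
scale 0.82 ((778.0369262695312, -203.58062744140625), (239.22854614257812, 280.598388671875), 81.32554626464844) [[621.3023681640625, -300.666748046875], [898.6910400390625, -342.986572265625], [934.771484375, -106.4945068359375], [657.3828125, -64.1746826171875]]
side wedge px 479 rect ((387.212890625, 439.08721923828125), (126.13978576660156, 1171.4412841796875), 19.72756576538086) z -1.686842262161008 747.0273836592228
heel top mean [508.2  -9.2  51.9] 92
tip area [585.7 -57.2   3.2]
axis [ 0.4 -0.9] -69.13625
dot (np.float64(225.21875), np.float64(184.40625)) 32 [675.3 -87.8  60. ] [675.4 -87.9  59.9]
scale 0.55 ((777.4891357421875, -198.08169555664062), (241.5009307861328, 280.2889709472656), 81.3041000366211) [[620.6994018554688, -296.2556457519531], [897.7662963867188, -338.632568359375], [934.2788696289062, -99.90774536132812], [657.2119750976562, -57.53082275390625]]
```

View pics/crop1.png

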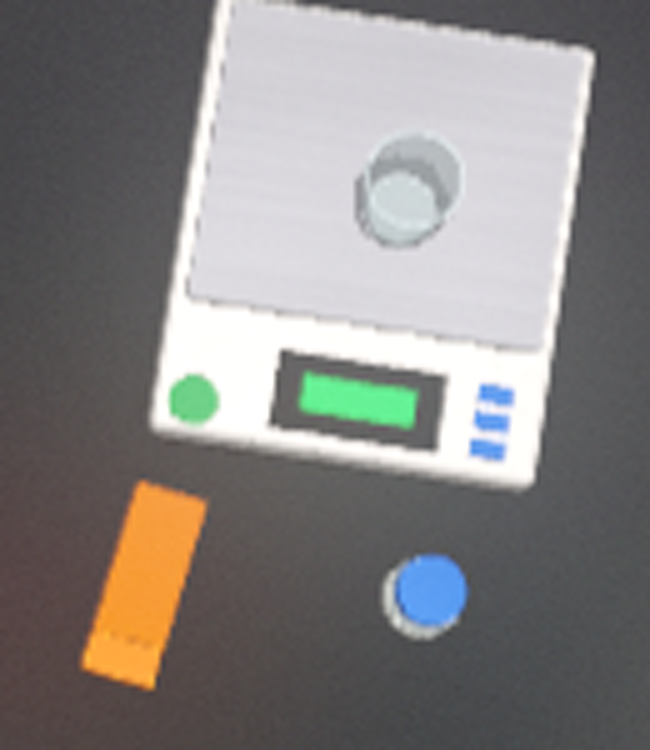

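The crop shows the orange wedge (crop 145,585, about top pixel 269,197) with its thin end towards the green dot (crop 193,398) and its heel away, so it is the right one. Next, a robust pose fit and the first move numbers.

```bash
cat >> h.py <<'E'
def wedge(c,pw,r=40):
    hsv=cv2.cvtColor(c["frame"],cv2.COLOR_RGB2HSV); H,S,V=[hsv[:,:,i].astype(int) for i in range(3)]
    yy,xx=np.mgrid[:384,:512]; m=(H>10)&(H<22)&(S>170)&(V>120)&(np.hypot(xx-pw[0],yy-pw[1])<r)&(c["depth"]>0)
    ys,xs=np.nonzero(m); P=np.array([dep(c,(x,y)) for x,y in zip(xs,ys)])
    return P[(P[:,2]>-8)&(P[:,2]<36)]
def move(pos,yaw):
    "print slide/rot numbers to reach TCP pos with tool straight down and given yaw"
    o=get_obs(); R=Ro.from_euler("xyz",o["tcp_rot"]).as_matrix(); T=(Ro.from_euler("z",yaw)*Ro.from_euler("x",np.pi)).as_matrix()
    print("tool",np.round(o["tool_pos"],1),np.round(o["tcp_rot"],3),"F",np.round(o["contact_force"],1),"t",o["time"])
    print("slide",np.round(R.T@(np.array(pos)-o["tool_pos"])/200,3),"rot",np.round(Ro.from_matrix(R.T@T).as_rotvec()/np.pi,3))
E
python3 - <<'E'
from h import *
np.set_printoptions(precision=1,suppress=True)
for n,pw in(("top",(268,196)),("side",(257,212))):
    c=capture(n); P=wedge(c,pw); r=cv2.minAreaRect(P[:,:2].astype(np.float32)); print(n,len(P),r,cv2.boxPoints(r).tolist())
    top=P[P[:,2]>23]; print(top.mean(0),len(top))
move((440,-25,120),-0.265)
E
```

```text
top 560 ((566.5987548828125, -61.76690673828125), (46.3416748046875, 124.98529052734375), 73.22712707519531) [[500.0781555175781, -65.91793823242188], [619.7461547851562, -101.98600769042969], [633.119384765625, -57.615875244140625], [513.4513549804688, -21.547805786132812]]
[518.8 -47.5  27.6] 98
side 476 ((566.021484375, -61.5072021484375), (53.180908203125, 130.2458038330078), 72.01141357421875) [[495.87005615234375, -66.68611907958984], [619.7492065429688, -106.90960693359375], [636.1729125976562, -56.328285217285156], [512.2937622070312, -16.10479736328125]]
[516.9 -44.1  28. ] 89
tool [ 173.  -495.7  226.7] [ 3.1 -0.   0.3] F [0.2 0.5 0.3] t 1.7
slide [ 2.  -1.8  0.5] rot [ 0.  -0.   0.2]
```

servo_tool(slide=[[0.2,-0.18,0.05],[0.4,-0.36,0.1],[0.6,-0.54,0.15],[0.8,-0.72,0.15],[0.98,-0.88,0.15]], rot=[[0,0,0.03],[0,0,0.06],[0,0,0.09],[0,0,0.12],[0,0,0.15]], claw=[0,0,0,0,0])

```text
time: 2.33
tool_pos: [300.7, -263.3, 196.8]
tcp_rot: [3.141, -0.0, -0.139]
contact_force: [-0.6, -0.7, 0.3]
grip_width: 46.3
```

```bash
python3 -c "
from h import *
move((455,-30.3,110),-0.253)"
```

```text
tool [ 300.7 -263.3  196.8] [ 3.141 -0.    -0.139] F [-0.6 -0.7  0.3] t 2.325
slide [ 0.603 -1.261  0.434] rot [ 0.    -0.     0.036]
```

servo_tool(slide=[[0.12,-0.24,0.05],[0.24,-0.48,0.1],[0.36,-0.72,0.1],[0.5,-0.96,0.1],[0.5,-0.96,0.1]], rot=[[0,0,0.02],[0,0,0.03],[0,0,0.036],[0,0,0.036],[0,0,0.036]], claw=[0,0,0,0,0])

```text
time: 2.95
tool_pos: [426.7, -85.4, 176.8]
tcp_rot: [-3.141, -0.001, -0.243]
contact_force: [-0.2, 0.1, -0.2]
grip_width: 0.9
```

```bash
python3 -c "
from h import *
move((465,-32.8,12),-0.253)"
```

```text
tool [426.7 -85.4 176.8] [-3.141e+00 -1.000e-03 -2.430e-01] F [-0.2  0.1 -0.2] t 2.95
slide [ 0.122 -0.301  0.824] rot [-0.    -0.     0.003]
```

servo_tool(slide=[[0.12,-0.3,0.2],[0.12,-0.3,0.45],[0.12,-0.3,0.7],[0.12,-0.3,0.83],[0.12,-0.3,0.838]], rot=[[0,0,0.003],[0,0,0.003],[0,0,0.003],[0,0,0.003],[0,0,0.003]], claw=[0,0,0,0,0])

```text
time: 3.58
tool_pos: [461.6, -36.4, 7.7]
tcp_rot: [3.141, 0.004, -0.259]
contact_force: [0.2, -0.2, 0.3]
grip_width: 0.6
```

```bash
python3 -c "
from h import *
move((490,-39.3,9),-0.253)
c=capture('side'); save(c,'s3.png',(150,120,350,270),4)"
```

```text
tool [461.6 -36.4   7.7] [ 3.141  0.004 -0.259] F [ 0.2 -0.2  0.3] t 3.575
slide [ 0.141 -0.022 -0.007] rot [ 0.     0.001 -0.002]
```

View pics/s3.png

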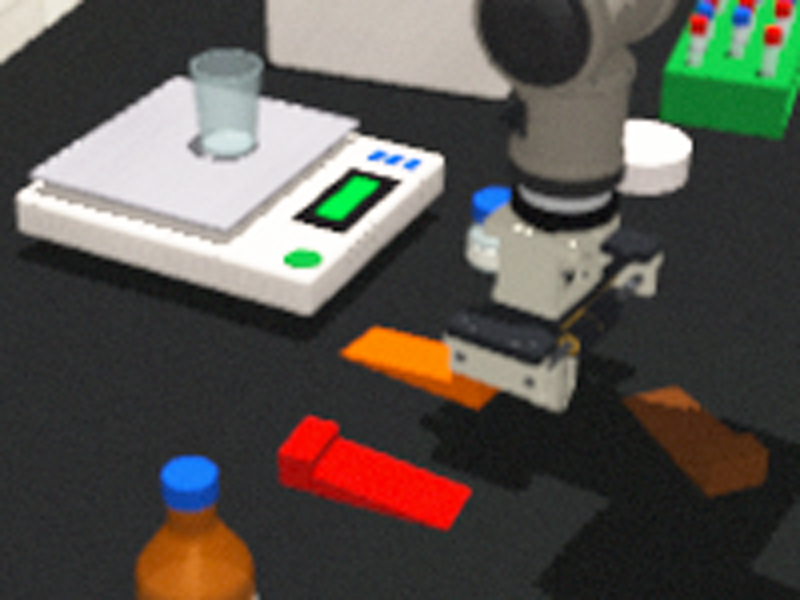

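The crop shows the shut fingers (crop 510,370) just behind the wedge's heel, with the wedge (crop 410,355) pointing at the green dot (crop 302,259). Next I advance to contact.

servo_tool(slide=[[0.04,-0.022,-0.007],[0.08,-0.022,-0.007],[0.12,-0.022,-0.007],[0.15,-0.022,-0.007],[0.18,-0.022,-0.007]], rot=[[0,0,-0.002],[0,0,-0.002],[0,0,-0.002],[0,0,-0.002],[0,0,-0.002]], claw=[0,0,0,0,0])

```text
time: 4.25
tool_pos: [499.0, -40.9, 10.5]
tcp_rot: [3.141, 0.001, -0.252]
contact_force: [-0.9, 0.6, 1.5]
grip_width: 0.6
```

servo_tool(slide=[[0.025,0,0],[0.05,0,0],[0.075,0,0],[0.1,0,0],[0.125,0,0]], rot=[[0,0,0],[0,0,0],[0,0,0],[0,0,0],[0,0,0]], claw=[0,0,0,0,0])

```text
time: 4.88
tool_pos: [523.6, -47.2, 10.5]
tcp_rot: [3.142, -0.0, -0.252]
contact_force: [-0.1, -0.1, 0.5]
grip_width: 0.4
```

```bash
python3 - <<'E'
from h import *
for n,pw in(("top",(268,190)),("side",(250,210))):
    c=capture(n); P=wedge(c,pw); r=cv2.minAreaRect(P[:,:2].astype(np.float32)); print(n,len(P),np.round(r[0],1),np.round(r[1],1),r[2])
    lo=P[(P[:,2]<6)]; print("tipzone",np.round(lo.mean(0),1))
o=get_obs(); t=np.array(o["tool_pos"]); print(t,o["tcp_rot"],o["contact_force"]); d=np.array([676,-87.5])-t[:2]; print(np.hypot(*d),np.degrees(np.arctan2(d[1],d[0])))
E
```

```text
top 211 [630.5 -76.1] [44.1 50.4] 75.67927551269531
tipzone [635.4 -76.3   2.3]
side 267 [595.9 -62.3] [ 50.5 130.5] 71.88957214355469
tipzone [611.9 -58.3   3.2]
[524.04779466 -47.31927858  10.55102782] [ 3.14152487e+00 -1.05145397e-03 -2.51717475e-01] [-0.90656001  0.61329666 -0.23573878]
157.17494419085222 -14.81170703386002
```

servo_tool(slide=[[0.035,0,0],[0.07,0,0],[0.105,0,0],[0.14,0,0],[0.175,0,0]], rot=[[0,0,0],[0,0,0],[0,0,0],[0,0,0],[0,0,0]], claw=[0,0,0,0,0])

```text
time: 5.6
tool_pos: [557.5, -55.9, 10.6]
tcp_rot: [3.142, 0.0, -0.252]
contact_force: [-1.3, 0.2, 1.6]
grip_width: 0.6
```

```bash
python3 - <<'E'
from h import *
c=capture("top"); save(c,"t4.png",(235,110,345,220),6)
o=get_obs(); t=np.array(o["tool_pos"]); print(t,o["contact_force"]); d=np.array([676,-87.5])-t[:2]; print(np.hypot(*d),np.degrees(np.arctan2(d[1],d[0])))
P=wedge(c,(268,185)); r=cv2.minAreaRect(P[:,:2].astype(np.float32)); print(r)
E
```

```text
[558.65105055 -56.29527547  10.65798248] [ 0.79205046 -0.38453173  0.80506338]
121.42697710657892 -14.891146230775677
((655.6227416992188, -79.84760284423828), (39.57834243774414, 10.43281364440918), 74.37604522705078)
```

View pics/t4.png

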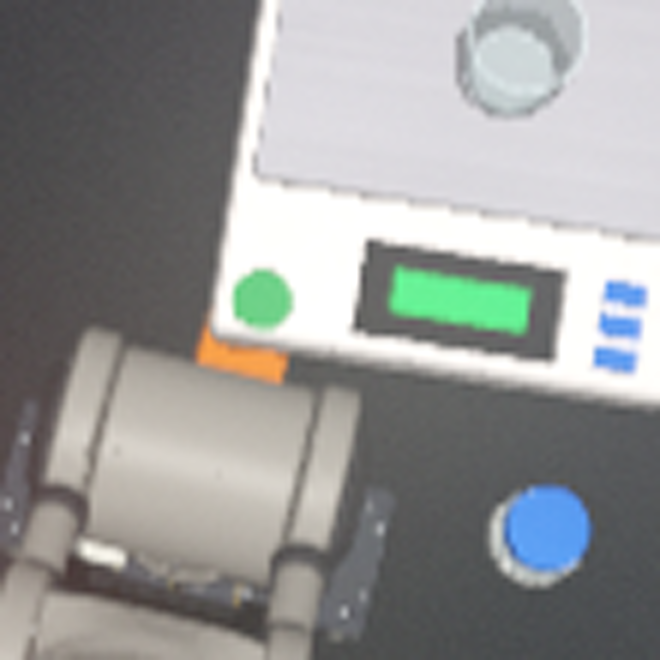

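The picture shows the wedge (crop 243,355) entering squarely under the corner with the green dot (crop 262,298). The tip is about 13 mm past the foot's axis, so I go on in small steps and watch the force.

servo_tool(slide=[[0.012,0,0],[0.024,0,0],[0.036,0,0],[0.048,0,0],[0.06,0,0]], rot=[[0,0,0],[0,0,0],[0,0,0],[0,0,0],[0,0,0]], claw=[0,0,0,0,0])

```text
time: 6.28
tool_pos: [569.0, -58.9, 10.5]
tcp_rot: [3.141, -0.0, -0.252]
contact_force: [0.0, -0.2, -0.2]
grip_width: 0.5
```

servo_tool(slide=[[0.01,0,0],[0.02,0,0],[0.03,0,0],[0.03,0,0]], rot=[[0,0,0],[0,0,0],[0,0,0],[0,0,0]], claw=[0,0,0,0])

```text
time: 6.78
tool_pos: [574.9, -60.4, 10.6]
tcp_rot: [3.141, -0.001, -0.252]
contact_force: [-0.8, 1.3, -0.4]
grip_width: 0.4
```

servo_tool(slide=[[0.01,0,0],[0.02,0,0],[0.02,0,0]], rot=[[0,0,0],[0,0,0],[0,0,0]], claw=[0,0,0])

```text
time: 7.15
tool_pos: [578.8, -61.4, 10.5]
tcp_rot: [3.142, -0.001, -0.252]
contact_force: [0.1, -0.4, -0.8]
grip_width: 0.5
```

servo_tool(slide=[[0.01,0,0],[0.02,0,0],[0.02,0,0]], rot=[[0,0,0],[0,0,0],[0,0,0]], claw=[0,0,0])

```text
time: 7.52
tool_pos: [582.7, -62.4, 10.5]
tcp_rot: [3.142, -0.001, -0.252]
contact_force: [-0.5, 0.0, 0.3]
grip_width: 0.8
```

servo_tool(slide=[[0.01,0,0],[0.02,0,0],[0.02,0,0]], rot=[[0,0,0],[0,0,0],[0,0,0]], claw=[0,0,0])

```text
time: 7.9
tool_pos: [586.6, -63.4, 10.5]
tcp_rot: [3.142, -0.001, -0.252]
contact_force: [-0.1, 0.6, 0.1]
grip_width: -0.1
```

servo_tool(slide=[[0.01,0,0],[0.02,0,0],[0.02,0,0]], rot=[[0,0,0],[0,0,0],[0,0,0]], claw=[0,0,0])

```text
time: 8.28
tool_pos: [590.5, -64.4, 10.5]
tcp_rot: [3.142, -0.001, -0.252]
contact_force: [0.3, -0.2, 0.5]
grip_width: 0.3
```

servo_tool(slide=[[0.01,0,0],[0.02,0,0],[0.02,0,0]], rot=[[0,0,0],[0,0,0],[0,0,0]], claw=[0,0,0])

```text
time: 8.65
tool_pos: [594.3, -65.4, 10.5]
tcp_rot: [3.142, -0.001, -0.252]
contact_force: [0.0, -0.0, -0.7]
grip_width: 0.6
```

servo_tool(slide=[[0.01,0,0],[0.02,0,0],[0.02,0,0]], rot=[[0,0,0],[0,0,0],[0,0,0]], claw=[0,0,0])

```text
time: 9.02
tool_pos: [598.2, -66.4, 10.5]
tcp_rot: [3.142, -0.001, -0.252]
contact_force: [0.3, 0.6, 0.7]
grip_width: 0.2
```

servo_tool(slide=[[0.01,0,0],[0.02,0,0],[0.02,0,0]], rot=[[0,0,0],[0,0,0],[0,0,0]], claw=[0,0,0])

```text
time: 9.4
tool_pos: [601.9, -67.4, 10.5]
tcp_rot: [3.142, -0.0, -0.252]
contact_force: [-1.1, -1.0, -0.2]
grip_width: 0.3
```

```bash
python3 - <<'E'
from h import *
F=[]
for i in range(6): 
    c=capture("side"); F.append(get_obs()["contact_force"])
print(np.mean(F,0).round(2),np.std(F,0).round(2))
save(c,"s5.png",(180,140,310,240),6)
E
```

```text
[ 0.2  -0.09 -0.05] [0.66 0.57 0.51]
```

View pics/s5.png

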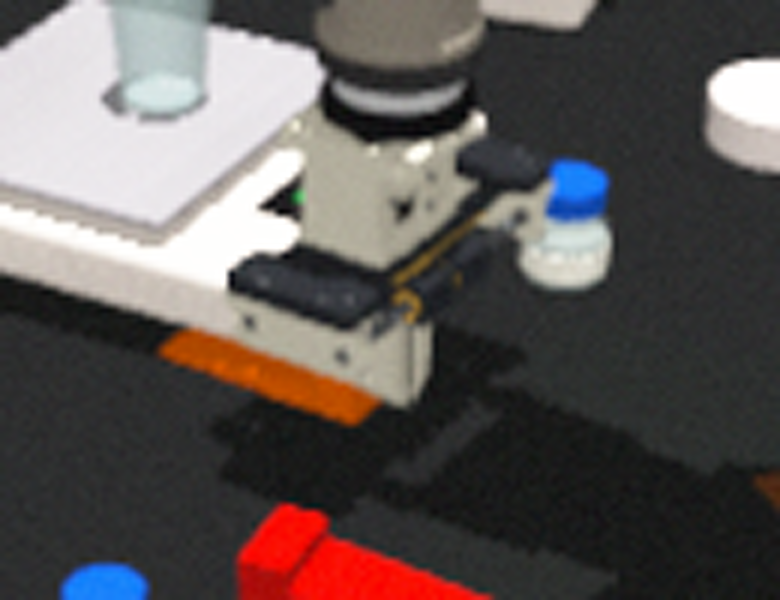

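The side view shows the wedge (crop 270,375) straight under the corner, its heel against the fingertips (crop 410,370), and the scale undisturbed. No stiffening yet, so I continue.

servo_tool(slide=[[0.01,0,0],[0.015,0,0],[0.015,0,0]], rot=[[0,0,0],[0,0,0],[0,0,0]], claw=[0,0,0])

```text
time: 10.07
tool_pos: [603.3, -67.7, 10.5]
tcp_rot: [3.141, 0.003, -0.252]
contact_force: [-5.2, 0.9, 5.0]
grip_width: 0.5
```

servo_tool(slide=[[0.01,0,0],[0.015,0,0],[0.015,0,0]], rot=[[0,0,0],[0,0,0],[0,0,0]], claw=[0,0,0])

```text
time: 10.45
tool_pos: [604.8, -67.9, 10.5]
tcp_rot: [3.141, 0.006, -0.251]
contact_force: [-11.3, 2.7, 9.1]
grip_width: 0.6
```

It stiffened to 5 N and then 11 N at TCP x ≈ 603, so the wedge is home. Now I back off, rise, and check the dot.

servo_tool(slide=[[-0.03,0,0],[-0.1,0,0],[-0.15,0,-0.1],[-0.15,0,-0.35],[-0.15,0,-0.5]], rot=[[0,0,0],[0,0,0],[0,0,0],[0,0,0],[0,0,0]], claw=[0,0,0,0,0])

```text
time: 11.08
tool_pos: [579.6, -61.6, 112.8]
tcp_rot: [3.142, -0.004, -0.252]
contact_force: [0.7, 0.6, 0.1]
grip_width: 0.6
```

```bash
cat > look.py <<'E'
from h import *
np.set_printoptions(precision=1,suppress=True)
D=[]
for n,pg in(("top",(277,159)),("side",(225,184))):
    c=capture(n); hsv=cv2.cvtColor(c["frame"],cv2.COLOR_RGB2HSV); H,S,V=[hsv[:,:,i].astype(int) for i in range(3)]
    yy,xx=np.mgrid[:384,:512]; g=(H>45)&(H<85)&(S>120)&(V>80)&(np.hypot(xx-pg[0],yy-pg[1])<12); ys,xs=np.nonzero(g)
    if len(xs): uv=(xs.mean(),ys.mean()); print(n,"dot",len(xs),onz(c,uv,60),dep(c,uv))
    P=wedge(c,(268,180) if n=="top" else (240,203))
    if len(P): r=cv2.minAreaRect(P[:,:2].astype(np.float32)); print("wedge",len(P),np.array(r[0]),r[1:],"zmax",np.percentile(P[:,2],98),cv2.boxPoints(r).tolist())
    s=silhouettes("scale",n)
    if s:
        ys,xs=np.nonzero(s[0]["pixels"]&(c["depth"]>0)); Q=np.array([dep(c,(x,y)) for x,y in zip(xs,ys)]); k=(Q[:,2]>45)&(Q[:,2]<92); r=cv2.minAreaRect(Q[k,:2].astype(np.float32)); print("scale",r)
move((676,-87.2,80),-0.253)
E
python3 look.py
```

```text
Traceback (most recent call last):
  File "look.py", line 8, in <module>
    P=wedge(c,(268,180) if n=="top" else (240,203))
  File "h.py", line 24, in wedge
    return P[(P[:,2]>-8)&(P[:,2]<36)]
              ~^^^^^
IndexError: too many indices for array: array is 1-dimensional, but 2 were indexed
```

```bash
sed -i 's/    return P\[(P\[:,2\]>-8)/    if not len(P): return P\n    return P[(P[:,2]>-8)/' h.py; python3 look.py
```

```text
scale ((779.2852172851562, -203.94932556152344), (239.63003540039062, 281.05877685546875), 81.01520538330078)
side dot 34 [676.4 -92.3  60. ] [674.4 -87.   63.3]
wedge 345 [674.1 -84.7] ((50.952693939208984, 126.34318542480469), 75.3150863647461) zmax 30.400901129563387 [[606.4910278320312, -93.32878112792969], [728.7072143554688, -125.35719299316406], [741.6238403320312, -76.06889343261719], [619.4076538085938, -44.04048156738281]]
scale ((776.8621826171875, -197.93722534179688), (239.74871826171875, 279.8532409667969), 81.12712097167969)
tool [578.1 -61.2 109.7] [ 3.1  0.  -0.3] F [-0.4  0.8 -0.3] t 11.325
slide [0.5 0.  0.1] rot [0. 0. 0.]
```

```bash
cat > tilt.py <<'E'
from h import *
np.set_printoptions(precision=4,suppress=True)
def grid(c,xr,yr,z):
    # scale-frame points on the top at height z -> measured z
    O=np.array([778,-201.]); a=np.radians(-8.8); R=np.array([[np.cos(a),-np.sin(a)],[np.sin(a),np.cos(a)]]); out=[]
    for x in np.arange(*xr):
        for y in np.arange(*yr):
            w=O+R@np.array([x,y]); uv=proj(c,[*w,z]); p=dep(c,uv)
            if abs(p[2]-z)<12: out.append([x,y,p[2]])
    return np.array(out)
for n in("side","top"):
    L=[]
    for i in range(3):
        c=capture(n); G=grid(c,(-50,121,6),(-95,96,6),78.); A=np.c_[G[:,:2],np.ones(len(G))]
        s,*_=np.linalg.lstsq(A,G[:,2],rcond=None); k=abs(A@s-G[:,2])<3; s,*_=np.linalg.lstsq(A[k],G[k,2],rcond=None)
        B=grid(c,(-130,-109,3),(85,106,3),60.) ; L.append([*s,k.sum(),np.median(B[:,2]) if len(B) else 0])
    print(n,"slope x,y, z0, n, dot z",np.mean(L,0))
print(get_obs()["tool_pos"])
E
python3 tilt.py
```

```text
side slope x,y, z0, n, dot z [  0.0011  -0.0014  79.0558 687.6667  61.4595]
top slope x,y, z0, n, dot z [  0.0002  -0.0006  77.3471 534.       0.    ]
[578.1203 -61.2217 109.6378]
```

servo_tool(slide=[[0.15,0,0],[0.35,0,0],[0.506,0.003,0.05],[0.506,0.003,0.15],[0.506,0.003,0.17]], rot=[[0,0,0],[0,0,0],[0,0,0],[0,0,0],[0,0,0]], claw=[0,0,0,0,0])

```text
time: 12.25
tool_pos: [675.2, -86.9, 74.1]
tcp_rot: [3.141, 0.004, -0.252]
contact_force: [0.7, 0.1, 0.3]
grip_width: 0.3
```

servo_tool(slide=[[0,0,0.02],[0,0,0.04],[0,0,0.05],[0,0,0.06],[0,0,0.06]], rot=[[0,0,0],[0,0,0],[0,0,0],[0,0,0],[0,0,0]], claw=[0,0,0,0,0])

```text
time: 12.88
tool_pos: [676.3, -87.1, 64.6]
tcp_rot: [3.142, -0.0, -0.252]
contact_force: [0.4, 0.2, -0.5]
grip_width: 0.7
```

servo_tool(slide=[[0,0,0.005],[0,0,0.01],[0,0,0.015],[0,0,0.02],[0,0,0.02]], rot=[[0,0,0],[0,0,0],[0,0,0],[0,0,0],[0,0,0]], claw=[0,0,0,0,0])

```text
time: 13.5
tool_pos: [676.3, -87.1, 60.4]
tcp_rot: [3.142, 0.0, -0.252]
contact_force: [-0.3, 0.7, 0.2]
grip_width: 0.4
```

servo_tool(slide=[[0,0,0.003],[0,0,0.005],[0,0,0.005]], rot=[[0,0,0],[0,0,0],[0,0,0]], claw=[0,0,0])

```text
time: 13.88
tool_pos: [676.4, -87.1, 59.8]
tcp_rot: [3.142, -0.0, -0.252]
contact_force: [-0.7, 1.1, 2.8]
grip_width: 0.5
```

servo_tool(slide=[[0,0,0.003],[0,0,0.005],[0,0,0.005]], rot=[[0,0,0],[0,0,0],[0,0,0]], claw=[0,0,0])

```text
time: 14.25
tool_pos: [676.4, -87.1, 59.7]
tcp_rot: [3.142, -0.001, -0.252]
contact_force: [-4.0, 0.7, 8.5]
grip_width: 0.0
```

```bash
python3 tilt.py; python3 - <<'E'
from h import *
F=[];Z=[]
for i in range(10):
    c=capture("side"); o=get_obs(); F.append(o["contact_force"]); Z.append(o["tool_pos"])
print(np.mean(F,0).round(2),np.std(F,0).round(2),np.array(Z)[[0,-1]].round(2).tolist())
P=wedge(c,(240,203)); r=cv2.minAreaRect(P[:,:2].astype(np.float32)); print(len(P),r)
hi=P[P[:,2]>24]; print("heel top",hi.mean(0),P[:,2].min())
for m in mark_of("wedge_heel","side")[:3]: print(m["confidence"],onz(c,m["xy"],14))
for m in mark_of("beaker","side")[:1]: print(m["confidence"],onz(c,m["xy"],78))
save(c,"s6.png",(170,130,300,230),6); print(o["time"])
E
```

```text
side slope x,y, z0, n, dot z [ -0.0012  -0.0025  79.2455 385.      63.6564]
top slope x,y, z0, n, dot z [  0.0035   0.0021  77.1124 448.       0.    ]
[676.4473 -87.0587  59.6835]
[-2.58  0.63  7.65] [0.37 0.35 0.32] [[676.44, -87.07, 59.68], [676.42, -87.08, 59.66]]
350 ((671.695556640625, -96.48416137695312), (74.06936645507812, 127.11490631103516), 73.70536804199219)
heel top [625.88320479 -71.50182553  28.26627774] -2.3264933060534077
0.65 [614.28532639  85.15576977  14.        ]
0.6 [604.84035027 -64.44137769  14.        ]
0.56 [321.86433576  18.95040423  14.        ]
0.62 [ 795.074641   -217.56190499   78.        ]
15.05
```

View pics/s6.png

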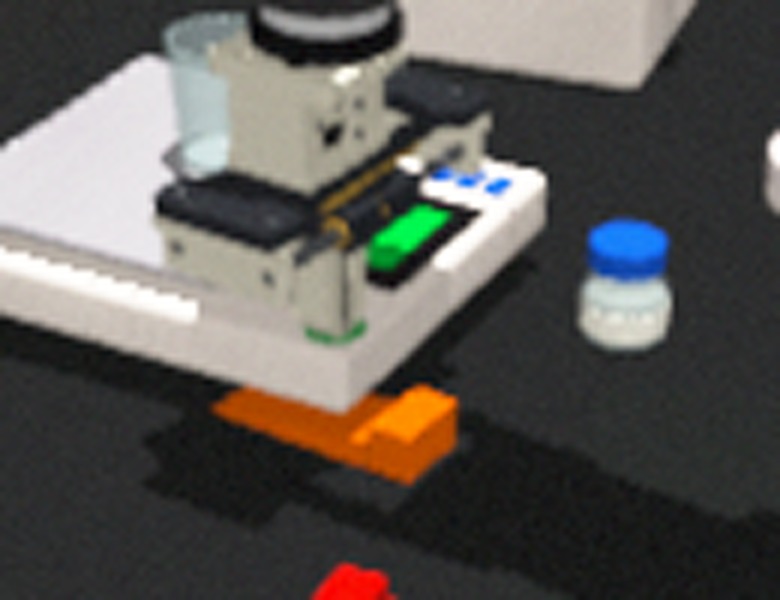

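The picture shows the shut fingertips on the green dot (crop 335,330) and the wedge flat under the corner with its heel outside the housing (crop 420,420). The beaker is upright (crop 200,100) and the jar is where it was. The press is steady at 7.7 N and TCP z at 59.7 mm, and the tilt reads at most 0.004 rad, so I hand in.

```bash
python3 -c "
from plant import *
o=get_obs(); print(o['tool_pos'],o['contact_force'],o['time']); print(close_job())"
```

```text
[676.42435118 -87.08755657  59.68849797] [-3.40410523  1.51151798  6.17112349] 15.15
the job is handed in; nothing more can be done
None
```

I pushed the orange wedge thin end first under the short foot until the push stiffened. I then pressed the green dot with the shut fingertips and handed the job in at 15.2 s, still pressing. No verdict was reported.

- **Wedge:** The push rose from about 0 to 5 N and then 11 N over the last 3 to 4 mm. The thin end is about 60 mm past the foot's axis, against at least 5 mm required, and the heel is still outside the housing. It did not slip back under the press.
- **Press:** The corner went down about 0.3 mm, against 6 to 12 mm unwedged. The force averaged 7.7 N down, with single readings from 6.2 to 8.5 N. The position held within 0.03 mm, with the fingertips on the dot to within about 1 mm.
- **Level:** The cameras gave slopes of at most 0.004 rad against the 0.01 limit. The side and top views disagreed on the sign, so this is at noise level.
- **Beaker and other things:** The beaker was upright on the pan and the jar untouched in the last picture. I did not re-measure the other things.
- **Checks that disagreed or were not made:**
  - The side camera read the dot's height as 61 to 64 mm, but the fingers hid part of the dot. The contact height of 60 mm and the plane fit disagree with that reading.
  - A sideways force of about 3 N on the fingertips remained at the end.
  - I could not measure the force on the wedge directly. It follows from the press being well above the 1.5 to 3 N that rocks the scale.

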